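# Clear the living-room table into the two lidded boxes

### The arm

A 7-joint arm with a two-finger parallel gripper is mounted at the origin on the work surface. World frame = base frame: x ahead of the robot, y to its left, z up, the work surface at z = 0. Lengths are in m, angles in rad, forces in N, time in s.
With the tool pointing down it reaches from about 0.425 to 0.875 m from the base axis. Payload 8.4 kg.
Tool frame: the origin (TCP) lies on the mounting face of the last link; the fingertips stand 173 mm ahead of it and the grasp point (between the pads) lies 155 mm ahead of it; z points along the fingers, y is the line along which they close (so a half turn about z gives the same grasp; the last joint's range is limited). The gripper opens to 85 mm and grips with 20 to 120 N. Pads are 22 mm wide; open, the fingers measure 114 mm over their backs; the gripper's body (76 mm by 85 mm) begins 54 mm behind the grasp point. The pads swing forward as they close: fully open they stand 13 mm farther back than shut.
Start: joints at [1.19, 0.333, 0.04, 1.465, -0.013, 1.343, -0.059], TCP at [0.181, -0.624, 0.405] pointing down, gripper open.
Joint ranges: [-2.58, 2.58], [-0.38, 2.09], [-1.3, 1.39], [0.25, 2.4], [-1.5, 4.64], [0.08, 2.09], [-2.65, 2.65]. Speed limits (rad/s): [2.22, 2.22, 2.79, 2.79, 3.14, 3.14, 3.14].

### API

Orientations are given as a unit quaternion [x, y, z, w].
In Python, from bench import status, vision, job gives the robot as it stands.
- The arm moves only by the shell command python3 -m pendant 'ROWS' [FORCE]. ROWS is JSON, a list of rows, each a list of 3 entries, a list of its own where there are three numbers: the shift along the tool's x, y, z each as a share of 2 cm, from -1 to 1, then the turn, a rotation vector about the tool's x, y, z each as a share of 45 degrees, from -1 to 1, then the closure, from 0 (fully open) to 1 (shut). A call has 1 to 12 rows; each row shifts and turns the commanded pose from where the row before left it, along the tool's axes as they then stand; what a row does not reach is not made up. A row lasts 1/10 s, in which the tool goes at most 50 mm and 8.59 degrees, less where a joint would pass 70% of its speed; a pose out of reach is approached as far as the arm can. A call with a number of a shift or a turn outside -1 to 1 is refused whole. A call with a gripper value outside its range is refused whole. The fingers move at their own pace and stop on an object; FORCE is the grip in N (left out, the last holds). Time passes only in rows, so rows that do not move let the fingers close. It gives the time, the measured TCP pose, the force, the opening and the grip force at its end, in the units of the state.
- status.get_state(): the state, without advancing time (a new reading comes with each control period).
- vision.snapshot(name): name is "scene" or "top" or "wrist"; returns a dict with "frame" (480x640x3 uint8, blue, green, red), "mtx" (3x3 intrinsics, pixels), "R" (3x3) and "t" (3): a world point X has camera coordinates R X + t. Camera axes: x right, y down, z forward; pixel columns grow to the right and rows downward; lengths in m; the calibration is good to about 2 mm. A picture is of the moment at which its call begins. There is no depth.
- job.job_done(): hands the job in; it is judged then, once.
The state is a dict: "clock": time; "joint_positions": joint angles; "qd": joint speeds; "joint_efforts": joint torques, N m; "position": TCP position; "eef_rot": TCP orientation; "contact_force": force on the tool from outside, world axes, zero at the start; "torque": the same for the moment, N m; "finger_gap": opening from 0.0 (shut) to 1.0 (fully open); "gripper_force": force on a finger pad.
Only numpy, scipy, OpenCV 4.12 (cv2) and the standard library are available. Lean on these libraries where they do the work, as an engineer would, in place of code of your own. Each camera call takes 0.05 s, during which the arm holds its last target. There are 200 camera calls.

### The job

Clear away the remote controls and pill jars lying about the table: one box already holds a remote and the other already holds a jar, so put every remote in the box with the remote and every jar in the box with the jar, leaving the two that are already there in their boxes. When everything is in, lower both lids until they are fully closed, without slamming them, and leave the tumblers and the book alone.

Things in the scene. Friction and masses are not known exactly. Their poses are not given: they have to be found in the camera images.
- remote_a: a TV remote control, black plastic slab 120 x 36 x 20 mm with small keys on top, about 90 g; origin at the centre of its underside, x along its length, z up through the keys; at the start it lies flat on the table between the two boxes; may be absent
- remote_b: a TV remote control, black plastic slab 120 x 36 x 20 mm with small keys on top, about 90 g; origin at the centre of its underside, x along its length, z up through the keys; at the start it lies flat on the table between the two boxes; may be absent
- jar_a: a closed pill jar, amber body with white cap, plain cylinder 40 mm diameter, 50 mm tall, about 60 g; origin at the centre of its bottom, z along its axis towards the cap; at the start it stands on the table between the two boxes; may be absent
- jar_b: a closed pill jar, amber body with white cap, plain cylinder 40 mm diameter, 50 mm tall, about 60 g; origin at the centre of its bottom, z along its axis towards the cap; at the start it stands on the table between the two boxes; may be absent
- jar_c: a closed pill jar, amber body with white cap, plain cylinder 40 mm diameter, 50 mm tall, about 60 g; origin at the centre of its bottom, z along its axis towards the cap; at the start it stands on the table between the two boxes; may be absent
- jar_d: a closed pill jar, amber body with white cap, plain cylinder 40 mm diameter, 50 mm tall, about 60 g; origin at the centre of its bottom, z along its axis towards the cap; at the start it stands on the table between the two boxes; may be absent
- remote_in: a TV remote control, black plastic slab 120 x 36 x 20 mm with small keys on top, about 90 g; origin at the centre of its underside, x along its length, z up through the keys; the remote that already lies in one of the two boxes at the start, near the middle of its floor, lengthwise across the box's 160 mm depth
- jar_in: a closed pill jar, amber body with white cap, plain cylinder 40 mm diameter, 50 mm tall, about 60 g; origin at the centre of its bottom, z along its axis towards the cap; the jar that already stands in the other box at the start, near the middle of its floor
- box_left: wooden box fixed to the table on the robot's left, one of two alike: outside 160 (its x) x 265 (its y) x 64 mm high, walls and floor 6 mm thick, open on top when the lid is up; origin at the centre of its underside, z up, its x axis points to the hinged side, which faces about world +y, away from the middle of the table
- lid_left (a joint): angle of the left box's lid in rad: 0 closed flat on the rim, about 1.57 upright; starts 1.62 to 1.8, stop at 1.95; stiff hinge, the lid stays wherever it is left and moves with 1 to 2 N at its free edge
- lid_left_hinge (a point): on the lid's hinge line, at the middle of its length, 80 mm along the box's x from the box's centre and 64.5 mm above its underside. The lid is a plain 160 x 265 x 8 mm board; closed, it runs from here along the box's -x and its underside is at this height
- lid_left_edge (a point): middle of the lid's free edge, at half its thickness, 160 mm from the hinge line
- lid_left_handle (a point): the dark metal knob on the lid's outer (upper when closed) face, on the middle line, 130 mm from the hinge line; this point is 35 mm off that face
- box_right: wooden box fixed to the table on the robot's right, one of two alike: outside 160 (its x) x 265 (its y) x 64 mm high, walls and floor 6 mm thick, open on top when the lid is up; origin at the centre of its underside, z up, its x axis points to the hinged side, which faces about world -y, away from the middle of the table
- lid_right (a joint): angle of the right box's lid in rad: 0 closed flat on the rim, about 1.57 upright; starts 1.62 to 1.8, stop at 1.95; stiff hinge, the lid stays wherever it is left and moves with 1 to 2 N at its free edge
- lid_right_hinge (a point): on the lid's hinge line, at the middle of its length, 80 mm along the box's x from the box's centre and 64.5 mm above its underside. The lid is a plain 160 x 265 x 8 mm board; closed, it runs from here along the box's -x and its underside is at this height
- lid_right_edge (a point): middle of the lid's free edge, at half its thickness, 160 mm from the hinge line
- lid_right_handle (a point): the dark metal knob on the lid's outer (upper when closed) face, on the middle line, 130 mm from the hinge line; this point is 35 mm off that face
- tumbler_a: black insulated tumbler, 80 mm wide, 122 mm tall, bystander on the table's far side; origin at the centre of its bottom
- tumbler_b: tumbler like the other with a pink sleeve, bystander
- book: paperback book lying flat, 102 x 152 x 20 mm, bystander between the tumblers; origin at the centre of its underside

How it is judged:
On the way, in this order (a step that is already met when the one before it is completed fails the run):
1. every remote and jar is in the box of its kind ((((x of remote_in in the frame of box_left between -0.08 and 0.08 m and y of remote_in in the frame of box_left between -0.1325 and 0.1325 m and z of remote_in in the frame of box_left between -0.01 and 0.062 m) and (x of remote_a in the frame of box_left between -0.08 and 0.08 m and y of remote_a in the frame of box_left between -0.1325 and 0.1325 m and z of remote_a in the frame of box_left between -0.01 and 0.062 m)) or ((x of remote_in in the frame of box_right between -0.08 and 0.08 m and y of remote_in in the frame of box_right between -0.1325 and 0.1325 m and z of remote_in in the frame of box_right between -0.01 and 0.062 m) and (x of remote_a in the frame of box_right between -0.08 and 0.08 m and y of remote_a in the frame of box_right between -0.1325 and 0.1325 m and z of remote_a in the frame of box_right between -0.01 and 0.062 m))) and (((x of remote_in in the frame of box_left between -0.08 and 0.08 m and y of remote_in in the frame of box_left between -0.1325 and 0.1325 m and z of remote_in in the frame of box_left between -0.01 and 0.062 m) and (x of remote_b in the frame of box_left between -0.08 and 0.08 m and y of remote_b in the frame of box_left between -0.1325 and 0.1325 m and z of remote_b in the frame of box_left between -0.01 and 0.062 m)) or ((x of remote_in in the frame of box_right between -0.08 and 0.08 m and y of remote_in in the frame of box_right between -0.1325 and 0.1325 m and z of remote_in in the frame of box_right between -0.01 and 0.062 m) and (x of remote_b in the frame of box_right between -0.08 and 0.08 m and y of remote_b in the frame of box_right between -0.1325 and 0.1325 m and z of remote_b in the frame of box_right between -0.01 and 0.062 m))) and (((x of jar_in in the frame of box_left between -0.08 and 0.08 m and y of jar_in in the frame of box_left between -0.1325 and 0.1325 m and z of jar_in in the frame of box_left between -0.01 and 0.062 m) and (x of jar_a in the frame of box_left between -0.08 and 0.08 m and y of jar_a in the frame of box_left between -0.1325 and 0.1325 m and z of jar_a in the frame of box_left between -0.01 and 0.062 m)) or ((x of jar_in in the frame of box_right between -0.08 and 0.08 m and y of jar_in in the frame of box_right between -0.1325 and 0.1325 m and z of jar_in in the frame of box_right between -0.01 and 0.062 m) and (x of jar_a in the frame of box_right between -0.08 and 0.08 m and y of jar_a in the frame of box_right between -0.1325 and 0.1325 m and z of jar_a in the frame of box_right between -0.01 and 0.062 m))) and (((x of jar_in in the frame of box_left between -0.08 and 0.08 m and y of jar_in in the frame of box_left between -0.1325 and 0.1325 m and z of jar_in in the frame of box_left between -0.01 and 0.062 m) and (x of jar_b in the frame of box_left between -0.08 and 0.08 m and y of jar_b in the frame of box_left between -0.1325 and 0.1325 m and z of jar_b in the frame of box_left between -0.01 and 0.062 m)) or ((x of jar_in in the frame of box_right between -0.08 and 0.08 m and y of jar_in in the frame of box_right between -0.1325 and 0.1325 m and z of jar_in in the frame of box_right between -0.01 and 0.062 m) and (x of jar_b in the frame of box_right between -0.08 and 0.08 m and y of jar_b in the frame of box_right between -0.1325 and 0.1325 m and z of jar_b in the frame of box_right between -0.01 and 0.062 m))) and (((x of jar_in in the frame of box_left between -0.08 and 0.08 m and y of jar_in in the frame of box_left between -0.1325 and 0.1325 m and z of jar_in in the frame of box_left between -0.01 and 0.062 m) and (x of jar_c in the frame of box_left between -0.08 and 0.08 m and y of jar_c in the frame of box_left between -0.1325 and 0.1325 m and z of jar_c in the frame of box_left between -0.01 and 0.062 m)) or ((x of jar_in in the frame of box_right between -0.08 and 0.08 m and y of jar_in in the frame of box_right between -0.1325 and 0.1325 m and z of jar_in in the frame of box_right between -0.01 and 0.062 m) and (x of jar_c in the frame of box_right between -0.08 and 0.08 m and y of jar_c in the frame of box_right between -0.1325 and 0.1325 m and z of jar_c in the frame of box_right between -0.01 and 0.062 m))) and (((x of jar_in in the frame of box_left between -0.08 and 0.08 m and y of jar_in in the frame of box_left between -0.1325 and 0.1325 m and z of jar_in in the frame of box_left between -0.01 and 0.062 m) and (x of jar_d in the frame of box_left between -0.08 and 0.08 m and y of jar_d in the frame of box_left between -0.1325 and 0.1325 m and z of jar_d in the frame of box_left between -0.01 and 0.062 m)) or ((x of jar_in in the frame of box_right between -0.08 and 0.08 m and y of jar_in in the frame of box_right between -0.1325 and 0.1325 m and z of jar_in in the frame of box_right between -0.01 and 0.062 m) and (x of jar_d in the frame of box_right between -0.08 and 0.08 m and y of jar_d in the frame of box_right between -0.1325 and 0.1325 m and z of jar_d in the frame of box_right between -0.01 and 0.062 m))) and distance of each of remote_in, jar_in from where it was at the start of the episode below 0.26 m), for 0.2 s.
2. both lids are closed (value of joint each of lid_left, lid_right below 0.05 rad), for 0.2 s.
At the end, for the whole second after the job is handed in: Every remote present lies in the box that held a remote at the start and every jar in the box that held a jar, at rest; the first remote and jar are still in their own boxes (moved less than 260 mm); both lids are closed to within 0.05 rad (all of step 1 and all of step 2 and linear speed of each of remote_a, remote_b, jar_a, jar_b, jar_c, jar_d below 0.03 m/s); the robot touches nothing.
It fails at once if a bystander (tumbler or book) was moved more than 40 mm (distance of any of tumbler_a, tumbler_b, book from where it was at the start of the episode above 0.04 m).
It fails at once if a lid was slammed: closing faster than 3.5 rad/s (velocity of joint any of lid_left, lid_right below -3.5 rad/s).
Of remote_a, remote_b, jar_a, jar_b, jar_c, jar_d only 4 to 6 are there at a start; the rules pass over those that are not, and their reading is None.
At some moment in a run one of remote_a, remote_b, jar_a, jar_b, jar_c, jar_d may be knocked a few centimetres aside while the robot is not near it.
Once in a run the grip may slacken for a moment while it holds something.
It also fails if it takes over 210 s, if anything falls off the work surface, if the arm or the gripper's body presses on something with over 40 N, if the wrist force passes 120 N, or if a joint passes its speed limit or range.

## Working session

There is one attempt and no reset: what is moved stays moved. The work goes in short steps, Python scripts to look and compute and a shell command to move; the robot and the scene stay as the last step left them, time stands still between calls to the robot, and variables do not carry over. Pictures are saved under pics/ and viewed, at most 14 in all, crops included, and the job is handed in when it is done.

```bash
mkdir -p pics; ls
python3 - <<'E'
from bench import status, vision
import cv2,numpy as np
s=status.get_state(); print({k:np.round(v,3).tolist() for k,v in s.items()})
for n in("top","scene"):
    d=vision.snapshot(n); cv2.imwrite(f"pics/{n}0.png",d["frame"]); print(n,d["mtx"].tolist(),np.round(d["R"],4).tolist(),np.round(d["t"],4).tolist())
E
```

```text
pics
{'clock': 0.0, 'joint_positions': [1.19, 0.334, 0.04, 1.466, -0.013, 1.343, -0.058], 'qd': [-0.0, -0.001, 0.001, 0.0, 0.0, -0.001, 0.0], 'joint_efforts': [-0.001, -65.854, 1.365, -40.556, 0.017, 0.013, 0.0], 'position': [0.181, -0.624, 0.404], 'eef_rot': [0.99, 0.14, -0.0, -0.001], 'contact_force': [-0.027, 0.333, -0.515], 'torque': [0.012, 0.025, -0.013], 'gripper_force': 0.0, 'finger_gap': 0.997}
top [[540.8618305443415, 0.0, 321.03422938356726], [0.0, 540.8618305443415, 250.89182442085215], [0.0, 0.0, 1.0]] [[-0.006, -1.0, -0.0065], [-0.9974, 0.0065, -0.0714], [0.0715, 0.006, -0.9974]] [0.0049, 0.658, 1.3343]
scene [[601.5773052528342, 0.0, 311.5441017289389], [0.0, 601.5773052528342, 236.82902650036033], [0.0, 0.0, 1.0]] [[0.821, 0.5709, -0.0045], [0.4299, -0.6233, -0.6532], [-0.3757, 0.5343, -0.7572]] [-0.52, -0.2067, 1.6969]
```

View pics/top0.png

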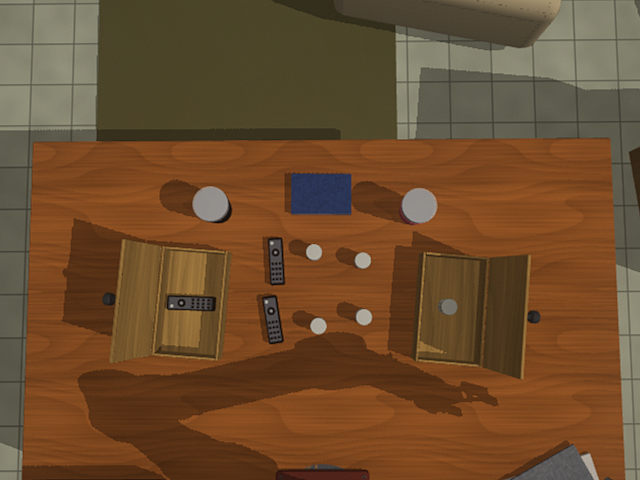

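View pics/scene0.png

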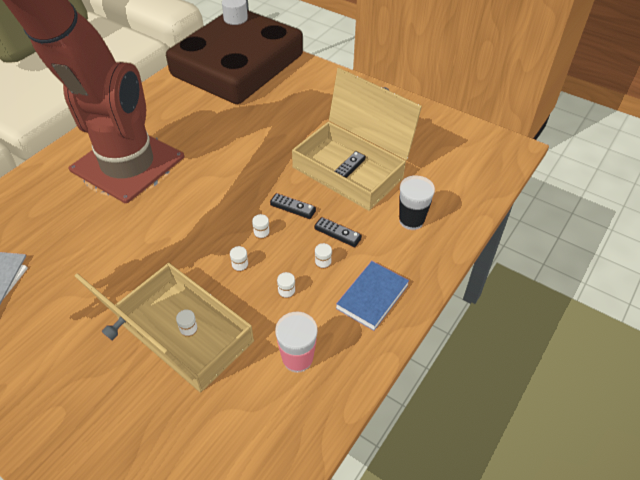

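The top view shows the remote box on the left with a remote at (191,303), and the jar box on the right with a jar at (449,307). Loose remotes are at (276,261) and (273,319). Jars are at (314,252), (363,260), (364,317) and (318,326). Both lids are up with their knobs facing outward.

```bash
cat > look.py <<'E'
from bench import status, vision
import cv2,numpy as np,sys
from scipy.spatial.transform import Rotation as Ro
def world(d,uv,z):
    uv=np.atleast_2d(np.float64(uv)); r=np.c_[uv,np.ones(len(uv))]@np.linalg.inv(d["mtx"]).T@d["R"]
    c=-d["R"].T@d["t"]; return (c+r*((z-c[2])/r[:,2])[:,None])[:,:2]
def pix(d,X): 
    p=d["mtx"]@(d["R"]@np.array(X)+d["t"]); return p[:2]/p[2]
def detect(d,rect=(105,540,230,380)):
    hsv=cv2.cvtColor(d["frame"],cv2.COLOR_BGR2HSV); out=[]
    for kind,m,zz,lo,hi in(("jar",(hsv[...,1]<60)&(hsv[...,2]>115),.05,120,400),("remote",(hsv[...,2]<75)&(hsv[...,1]<110),.02,300,1200)):
        m=m.astype(np.uint8); 
        if kind=="remote": m=cv2.morphologyEx(m,cv2.MORPH_CLOSE,np.ones((5,5)))
        n,l,st,c=cv2.connectedComponentsWithStats(m)
        for i in range(1,n):
            u,v=c[i]
            if lo<st[i,4]<hi and rect[0]<u<rect[1] and rect[2]<v<rect[3]:
                pts=np.argwhere(l==i)[:,::-1].astype(np.float32)
                (cc,wh,a)=cv2.minAreaRect(cv2.convexHull(pts)); bp=world(d,cv2.boxPoints((cc,wh,a)),zz)
                e=[bp[1]-bp[0],bp[2]-bp[1]]; e.sort(key=np.linalg.norm); 
                yaw=np.degrees(np.arctan2(e[1][1],e[1][0]))
                yaw=(yaw+90)%180-90
                p=world(d,cc,zz)[0]
                out.append((kind,p,yaw)); print(kind,np.round([u,v]),st[i,4],"xy",np.round(p,4),"size mm",[round(1e3*np.linalg.norm(k)) for k in e],"yaw",round(yaw,1))
    return out
def tcp():
    s=status.get_state(); R=Ro.from_quat(s["eef_rot"]).as_matrix()
    print("t",round(s["clock"],2),"tcp",np.round(s["position"],4),"toolx yaw",round(np.degrees(np.arctan2(R[1,0],R[0,0])),1),"tilt",np.round(R[:2,2],3),"F",np.round(s["contact_force"],1),"gap",round(s["finger_gap"],2))
if __name__=="__main__":
    tcp(); d=vision.snapshot("top"); detect(d)
    if len(sys.argv)>1: cv2.imwrite(f"pics/{sys.argv[1]}.png",d["frame"])
E
python3 look.py
python3 - <<'E'
from look import *
d=vision.snapshot("top")
for n,c in(("L",[(163,247),(229,252),(219,360),(154,355)]),("R",[(424,253),(487,259),(482,366),(416,361)])):
    print(n,np.round(world(d,c,.064),3).tolist())
E
```

```text
t 0.1 tcp [ 0.1807 -0.6242  0.4039] toolx yaw 16.1 tilt [-0.001  0.001] F [ 0.1 -0.2 -0.1] gap 1.0
jar [314. 252.] 198 xy [0.6535 0.0191] size mm [37, 37] yaw 44.6
jar [362. 260.] 198 xy [ 0.633  -0.1012] size mm [36, 37] yaw -45.4
jar [448. 306.] 146 xy [ 0.5181 -0.3096] size mm [32, 32] yaw 89.7
jar [363. 317.] 203 xy [ 0.495 -0.102] size mm [36, 37] yaw 89.7
jar [318. 325.] 203 xy [0.4745 0.0085] size mm [36, 38] yaw -45.5
remote [276. 264.] 482 xy [0.6334 0.1146] size mm [33, 116] yaw 3.0
remote [191. 303.] 516 xy [0.5298 0.3296] size mm [33, 112] yaw 87.6
remote [273. 322.] 546 xy [0.4875 0.1235] size mm [34, 115] yaw 8.9
L [[0.667, 0.386], [0.654, 0.225], [0.394, 0.247], [0.406, 0.404]]
R [[0.648, -0.25], [0.633, -0.402], [0.376, -0.383], [0.389, -0.226]]
```

Everything measured matches the given sizes: the jars are about 40 mm, the remotes about 116 x 34, and the boxes about 262 x 160 with a yaw of about -5°. I'll start with the jar at (0.495,-0.102).

```bash
python3 -m pendant '[[[0,0,-1],[0,0,0.18],0],[[0,0,-1],[0,0,0.18],0],[[0,0,-1],[0,0,0],0],[[0.58,-0.97,0],[0,0,0],0],[[0.58,-0.97,0],[0,0,0],0],[[0.58,-0.97,0],[0,0,0],0],[[0.58,-0.97,0],[0,0,0],0],[[0.58,-0.97,0],[0,0,0],0],[[0.58,-0.97,0],[0,0,0],0],[[0.58,-0.97,0],[0,0,0],0],[[0.58,-0.97,0],[0,0,0],0],[[0.58,-0.97,0],[0,0,0],0]]' 40 ; python3 -m pendant '[[[0.58,-0.97,0],[0,0,0],0],[[0.58,-0.97,0],[0,0,0],0],[[0.58,-0.97,0],[0,0,0],0],[[0.58,-0.97,0],[0,0,0],0],[[0.58,-0.97,0],[0,0,0],0],[[0.58,-0.97,0],[0,0,0],0],[[0.58,-0.97,0],[0,0,0],0],[[0.58,-0.97,0],[0,0,0],0],[[0.58,-0.97,0],[0,0,0],0],[[0,0,0],[0,0,0],0],[[0,0,0],[0,0,0],0]]'; python3 -c "from look import *; tcp()"
```

```text
clock: 1.4
position: [0.2856, -0.4489, 0.4646]
eef_rot: [1.0, -0.001, -0.0, -0.0]
contact_force: [0.7, 0.4, 0.5]
finger_gap: 0.997
gripper_force: 0.0
clock: 2.5
position: [0.3899, -0.2752, 0.4647]
eef_rot: [1.0, -0.0, -0.0, 0.0]
contact_force: [-0.8, -0.4, 0.7]
finger_gap: 1.003
gripper_force: 0.0
t 2.5 tcp [ 0.3899 -0.2752  0.4647] toolx yaw -0.0 tilt [-0. -0.] F [-0.8 -0.4  0.7] gap 1.0
```

```bash
python3 -m pendant '[[[0.58,-0.96,0],[0,0,0],0],[[0.58,-0.96,0],[0,0,0],0],[[0.58,-0.96,0],[0,0,0],0],[[0.58,-0.96,0],[0,0,0],0],[[0.58,-0.96,0],[0,0,0],0],[[0.58,-0.96,0],[0,0,0],0],[[0.58,-0.96,0],[0,0,0],0],[[0.58,-0.96,0],[0,0,0],0],[[0.6,-0.96,0],[0,0,0],0],[[0,0,1],[0,0,0],0],[[0,0,1],[0,0,0],0],[[0,0,1],[0,0,0],0]]'; python3 -m pendant '[[[0,0,1],[0,0,0],0],[[0,0,1],[0,0,0],0],[[0,0,1],[0,0,0],0],[[0,0,1],[0,0,0],0],[[0,0,1],[0,0,0],0],[[0,0,1],[0,0,0],0],[[0,0,1],[0,0,0],0],[[0,0,1],[0,0,0],0],[[0,0,1],[0,0,0],0],[[0,0,1],[0,0,0],0],[[0,0,0.9],[0,0,0],0]]'; python3 -m pendant '[[[0,0,0],[0,0,0],1],[[0,0,0],[0,0,0],1],[[0,0,0],[0,0,0],1],[[0,0,0],[0,0,0],1],[[0,0,0],[0,0,0],1],[[0,0,0],[0,0,0],1],[[0,0,0],[0,0,0],1]]' 40
```

```text
clock: 3.7
position: [0.4947, -0.1038, 0.4039]
eef_rot: [1.0, -0.001, -0.0, 0.0]
contact_force: [-0.8, -0.3, 0.3]
finger_gap: 0.996
gripper_force: 0.0
clock: 4.8
position: [0.4945, -0.104, 0.1856]
eef_rot: [1.0, -0.001, -0.0, 0.0]
contact_force: [-1.2, 0.1, -0.4]
finger_gap: 0.994
gripper_force: 0.0
clock: 5.5
position: [0.4954, -0.103, 0.1879]
eef_rot: [1.0, -0.001, 0.001, 0.0]
contact_force: [-1.0, -1.9, 7.5]
finger_gap: 0.457
gripper_force: 40.4
```

```bash
python3 -m pendant '[[[0,0,-1],[0,0,0],1],[[0,0,-1],[0,0,0],1],[[0,0,-1],[0,0,0],1],[[0,0,-1],[0,0,0],1],[[0,0,-1],[0,0,0],1],[[-0.13,0.94,0],[0,0,0],1],[[-0.13,0.94,0],[0,0,0],1],[[-0.13,0.94,0],[0,0,0],1],[[-0.13,0.94,0],[0,0,0],1],[[-0.13,0.94,0],[0,0,0],1],[[-0.13,0.94,0],[0,0,0],1],[[-0.13,0.94,0],[0,0,0],1]]'; python3 -m pendant '[[[-0.13,0.94,0],[0,0,0],1],[[-0.13,0.94,0],[0,0,0],1],[[-0.13,0.94,0],[0,0,0],1],[[-0.13,0.94,0],[0,0,0],1],[[0,0,1],[0,0,0],1],[[0,0,1],[0,0,0],1],[[0,0,1],[0,0,0],1],[[0,0,1],[0,0,0],1],[[0,0,0.5],[0,0,0],1],[[0,0,0],[0,0,0],1]]'; python3 look.py j1
```

```text
clock: 6.7
position: [0.4763, -0.2349, 0.2871]
eef_rot: [1.0, -0.0, 0.0, 0.0]
contact_force: [0.2, 0.2, -0.5]
finger_gap: 0.46
gripper_force: 40.4
clock: 7.7
position: [0.4655, -0.3091, 0.1957]
eef_rot: [1.0, -0.0, -0.001, -0.001]
contact_force: [0.0, -0.1, -0.5]
finger_gap: 0.456
gripper_force: 40.4
t 7.7 tcp [ 0.4655 -0.3091  0.1957] toolx yaw -0.0 tilt [-0.002  0.001] F [ 0.  -0.1 -0.5] gap 0.46
jar [314. 252.] 192 xy [0.655  0.0184] size mm [35, 38] yaw 63.0
jar [362. 260.] 198 xy [ 0.633  -0.1012] size mm [36, 37] yaw -45.4
jar [449. 306.] 173 xy [ 0.5193 -0.3108] size mm [34, 34] yaw 89.7
jar [318. 325.] 204 xy [0.4745 0.0085] size mm [36, 38] yaw -45.5
remote [276. 263.] 516 xy [0.6334 0.1149] size mm [33, 116] yaw 3.1
remote [191. 303.] 515 xy [0.5298 0.3297] size mm [33, 112] yaw 87.6
remote [272. 319.] 612 xy [0.4877 0.1236] size mm [33, 116] yaw 9.0
remote [453. 329.] 700 xy [ 0.451  -0.3261] size mm [78, 126] yaw -71.4
```

View pics/j1.png

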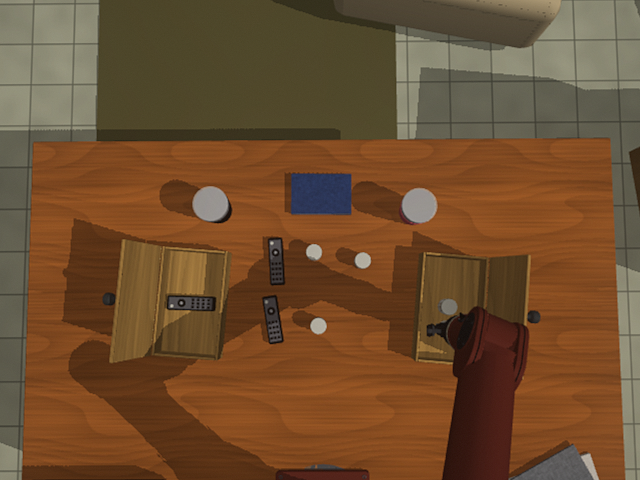

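The jar is inside the right box at about (450,325) and the left finger clears the wall. I'll release it and fetch the jar at (0.4745,0.0085).

```bash
python3 -m pendant '[[[0,0,0],[0,0,0],0],[[0,0,0],[0,0,0],0],[[0,0,0],[0,0,0],0],[[0,0,-1],[0,0,0],0],[[0,0,-1],[0,0,0],0],[[0,0,-1],[0,0,0],0],[[0,0,-1],[0,0,0],0],[[0,0,-1],[0,0,0],0],[[0.03,-0.94,0],[0,0,0],0],[[0.03,-0.94,0],[0,0,0],0],[[0.03,-0.94,0],[0,0,0],0],[[0.03,-0.94,0],[0,0,0],0]]'; python3 -m pendant '[[[0.03,-0.94,0],[0,0,0],0],[[0.03,-0.94,0],[0,0,0],0],[[0.03,-0.94,0],[0,0,0],0],[[0.03,-0.94,0],[0,0,0],0],[[0.03,-0.94,0],[0,0,0],0],[[0.03,-0.94,0],[0,0,0],0],[[0.03,-0.94,0],[0,0,0],0],[[0.03,-0.94,0],[0,0,0],0],[[0.03,-0.94,0],[0,0,0],0],[[0.03,-0.94,0],[0,0,0],0],[[0.03,-0.94,0],[0,0,0],0],[[0.03,-0.94,0],[0,0,0],0]]';  python3 -m pendant '[[[0.03,-0.94,0],[0,0,0],0],[[0,0,1],[0,0,0],0],[[0,0,1],[0,0,0],0],[[0,0,1],[0,0,0],0],[[0,0,1],[0,0,0],0],[[0,0,1],[0,0,0],0],[[0,0,0.4],[0,0,0],0],[[0,0,0],[0,0,0],1],[[0,0,0],[0,0,0],1],[[0,0,0],[0,0,0],1],[[0,0,0],[0,0,0],1],[[0,0,0],[0,0,0],1]]'; python3 look.py
```

```text
clock: 8.95
position: [0.4682, -0.2317, 0.2957]
eef_rot: [1.0, 0.0, -0.001, -0.001]
contact_force: [0.3, 0.9, -0.0]
finger_gap: 1.002
gripper_force: 0.0
clock: 10.15
position: [0.4748, -0.0064, 0.2957]
eef_rot: [1.0, 0.0, -0.001, -0.0]
contact_force: [0.3, -0.2, 0.1]
finger_gap: 0.999
gripper_force: 0.0
clock: 11.35
position: [0.4769, 0.0103, 0.1898]
eef_rot: [1.0, -0.001, 0.001, 0.0]
contact_force: [-2.6, 1.0, 6.5]
finger_gap: 0.455
gripper_force: 39.8
t 11.35 tcp [0.4769 0.0103 0.1898] toolx yaw -0.1 tilt [ 0.001 -0.   ] F [-2.6  1.   6.5] gap 0.46
jar [314. 252.] 199 xy [0.6535 0.0191] size mm [37, 37] yaw 44.6
jar [362. 260.] 198 xy [ 0.633  -0.1012] size mm [36, 37] yaw -45.4
jar [449. 306.] 169 xy [ 0.5181 -0.3108] size mm [32, 34] yaw 89.7
jar [449. 328.] 169 xy [ 0.4654 -0.309 ] size mm [33, 34] yaw 44.3
remote [276. 263.] 510 xy [0.6333 0.1148] size mm [33, 116] yaw 3.0
remote [190. 303.] 599 xy [0.5297 0.3276] size mm [33, 116] yaw 87.7
remote [272. 320.] 610 xy [0.4874 0.1236] size mm [34, 115] yaw 9.0
```

```bash
python3 -m pendant '[[[0,0,-1],[0,0,0],1],[[0,0,-1],[0,0,0],1],[[0,0,-1],[0,0,0],1],[[0,0,-1],[0,0,0],1],[[0,0,-1],[0,0,0],1],[[-0.17,0.93,0],[0,0,0],1],[[-0.17,0.93,0],[0,0,0],1],[[-0.17,0.93,0],[0,0,0],1],[[-0.17,0.93,0],[0,0,0],1],[[-0.17,0.93,0],[0,0,0],1],[[-0.17,0.93,0],[0,0,0],1],[[-0.17,0.93,0],[0,0,0],1]]'; python3 -m pendant '[[[-0.17,0.93,0],[0,0,0],1],[[-0.17,0.93,0],[0,0,0],1],[[-0.17,0.93,0],[0,0,0],1],[[-0.17,0.93,0],[0,0,0],1],[[-0.17,0.93,0],[0,0,0],1],[[-0.17,0.93,0],[0,0,0],1],[[-0.17,0.93,0],[0,0,0],1],[[-0.17,0.93,0],[0,0,0],1],[[-0.17,0.93,0],[0,0,0],1],[[-0.17,0.93,0],[0,0,0],1],[[0,0,0],[0,0,0],1]]'; python3 look.py j2
```

```text
clock: 12.6
position: [0.4524, -0.1207, 0.2893]
eef_rot: [1.0, -0.001, 0.0, 0.0]
contact_force: [0.4, 0.4, -1.3]
finger_gap: 0.455
gripper_force: 40.4
clock: 13.7
position: [0.4175, -0.3084, 0.2892]
eef_rot: [1.0, -0.002, 0.0, 0.001]
contact_force: [-0.5, -0.5, -0.3]
finger_gap: 0.458
gripper_force: 41.1
t 13.7 tcp [ 0.4175 -0.3084  0.2892] toolx yaw -0.3 tilt [ 0.    -0.001] F [-0.5 -0.5 -0.3] gap 0.46
jar [314. 252.] 199 xy [0.6535 0.0191] size mm [37, 37] yaw 44.6
jar [362. 260.] 198 xy [ 0.633  -0.1012] size mm [36, 37] yaw -45.4
jar [449. 306.] 171 xy [ 0.5181 -0.3108] size mm [32, 34] yaw 89.7
jar [449. 328.] 172 xy [ 0.466  -0.3096] size mm [34, 34] yaw 89.7
remote [276. 262.] 509 xy [0.6344 0.1148] size mm [33, 114] yaw 3.1
remote [191. 303.] 514 xy [0.5299 0.3297] size mm [33, 112] yaw 87.8
remote [272. 320.] 613 xy [0.4875 0.1236] size mm [34, 115] yaw 9.5
remote [467. 356.] 987 xy [ 0.4028 -0.3532] size mm [105, 127] yaw 61.1
```

```bash
python3 -m pendant '[[[0,0,1],[0,0,0],1],[[0,0,1],[0,0,0],1],[[0,0,1],[0,0,0],1],[[0,0,1],[0,0,0],1],[[0,0,0.7],[0,0,0],1],[[0,0,0],[0,0,0],0],[[0,0,0],[0,0,0],0],[[0,0,0],[0,0,0],0],[[0,0,-1],[0,0,0],0],[[0,0,-1],[0,0,0],0],[[0,0,-1],[0,0,0],0],[[0,0,-1],[0,0,0],0]]'; python3 -m pendant '[[[0,0,-1],[0,0,0],0],[[0.9,-0.86,0],[0,0,0],0],[[0.9,-0.86,0],[0,0,0],0],[[0.9,-0.86,0],[0,0,0],0],[[0.9,-0.86,0],[0,0,0],0],[[0.9,-0.86,0],[0,0,0],0],[[0.9,-0.86,0],[0,0,0],0],[[0.9,-0.86,0],[0,0,0],0],[[0.9,-0.86,0],[0,0,0],0],[[0.9,-0.86,0],[0,0,0],0],[[0.9,-0.86,0],[0,0,0],0],[[0.9,-0.86,0],[0,0,0],0]]';  python3 -m pendant '[[[0.9,-0.86,0],[0,0,0],0],[[0,0,1],[0,0,0],0],[[0,0,1],[0,0,0],0],[[0,0,1],[0,0,0],0],[[0,0,1],[0,0,0],0],[[0,0,1],[0,0,0],0],[[0,0,0.4],[0,0,0],0],[[0,0,0],[0,0,0],1],[[0,0,0],[0,0,0],1],[[0,0,0],[0,0,0],1],[[0,0,0],[0,0,0],1],[[0,0,0],[0,0,0],1]]'; python3 look.py
```

```text
clock: 14.95
position: [0.4185, -0.3059, 0.2763]
eef_rot: [1.0, -0.001, 0.0, 0.0]
contact_force: [0.1, -0.3, 0.3]
finger_gap: 1.002
gripper_force: 0.0
clock: 16.15
position: [0.6174, -0.1162, 0.2955]
eef_rot: [1.0, -0.001, 0.0, 0.0]
contact_force: [-0.0, -0.6, 0.1]
finger_gap: 0.998
gripper_force: 0.0
clock: 17.35
position: [0.6353, -0.0999, 0.1883]
eef_rot: [1.0, -0.001, 0.001, 0.0]
contact_force: [-0.8, -0.3, 7.1]
finger_gap: 0.46
gripper_force: 40.3
t 17.35 tcp [ 0.6353 -0.0999  0.1883] toolx yaw -0.1 tilt [ 0.002 -0.   ] F [-0.8 -0.3  7.1] gap 0.46
jar [313. 252.] 179 xy [0.6547 0.0191] size mm [32, 37] yaw -0.3
jar [449. 306.] 184 xy [ 0.5181 -0.3108] size mm [34, 36] yaw -1.4
jar [449. 328.] 185 xy [ 0.4653 -0.3098] size mm [36, 36] yaw -27.8
jar [447. 350.] 186 xy [ 0.4133 -0.304 ] size mm [36, 36] yaw 25.6
remote [276. 261.] 550 xy [0.6333 0.1148] size mm [33, 116] yaw 3.1
remote [190. 303.] 599 xy [0.5298 0.3296] size mm [33, 112] yaw 87.6
remote [273. 323.] 467 xy [0.4875 0.1238] size mm [33, 115] yaw 8.9
```

```bash
python3 -m pendant '[[[0,0,-1],[0,0,0],1],[[0,0,-1],[0,0,0],1],[[0,0,-1],[0,0,0],1],[[0,0,-1],[0,0,0],1],[[0,0,-1],[0,0,0],1],[[-0.28,0.92,0],[0,0,0],1],[[-0.28,0.92,0],[0,0,0],1],[[-0.28,0.92,0],[0,0,0],1],[[-0.28,0.92,0],[0,0,0],1],[[-0.28,0.92,0],[0,0,0],1],[[-0.28,0.92,0],[0,0,0],1],[[-0.28,0.92,0],[0,0,0],1]]'; python3 -m pendant '[[[-0.28,0.92,0],[0,0,0],1],[[-0.28,0.92,0],[0,0,0],1],[[-0.28,0.92,0],[0,0,0],1],[[-0.28,0.92,0],[0,0,0],1],[[-0.28,0.92,0],[0,0,0],1],[[0,0,0],[0,0,0],1]]'; python3 look.py j3
```

```text
clock: 18.6
position: [0.595, -0.2292, 0.2871]
eef_rot: [1.0, -0.0, 0.0, 0.0]
contact_force: [0.1, 0.3, -0.0]
finger_gap: 0.455
gripper_force: 40.4
clock: 19.2
position: [0.5657, -0.3239, 0.2868]
eef_rot: [1.0, -0.003, -0.0, 0.001]
contact_force: [-0.9, -0.4, -1.2]
finger_gap: 0.457
gripper_force: 40.4
t 19.2 tcp [ 0.5657 -0.3239  0.2868] toolx yaw -0.3 tilt [-0.001 -0.002] F [-0.9 -0.4 -1.2] gap 0.46
jar [313. 252.] 180 xy [0.6547 0.0191] size mm [32, 37] yaw -0.3
jar [449. 306.] 181 xy [ 0.5193 -0.3108] size mm [34, 34] yaw 89.7
jar [449. 328.] 181 xy [ 0.4648 -0.3096] size mm [34, 36] yaw -1.4
jar [447. 350.] 182 xy [ 0.4131 -0.3036] size mm [34, 34] yaw 89.7
remote [276. 261.] 598 xy [0.6334 0.1148] size mm [33, 116] yaw 3.1
remote [485. 276.] 391 xy [ 0.5964 -0.4033] size mm [44, 105] yaw -19.8
remote [456. 287.] 382 xy [ 0.5622 -0.3354] size mm [75, 80] yaw 3.9
remote [190. 303.] 602 xy [0.5298 0.3284] size mm [33, 114] yaw 87.8
remote [273. 322.] 482 xy [0.4877 0.1236] size mm [33, 115] yaw 8.8
```

```bash
python3 -m pendant '[[[0.2,0,1],[0,0,0],1],[[0,0,1],[0,0,0],1],[[0,0,1],[0,0,0],1],[[0,0,1],[0,0,0],1],[[0,0,0.6],[0,0,0],1],[[0,0,0],[0,0,0],0],[[0,0,0],[0,0,0],0],[[0,0,0],[0,0,0],0],[[0,0,-1],[0,0,0],0],[[0,0,-1],[0,0,0],0],[[0,0,-1],[0,0,0],0],[[0,0,-1],[0,0,0],0]]'; python3 -m pendant '[[[0,0,-1],[0,0,0],0],[[0.23,-0.95,0],[0,0,0],0],[[0.23,-0.95,0],[0,0,0],0],[[0.23,-0.95,0],[0,0,0],0],[[0.23,-0.95,0],[0,0,0],0],[[0.23,-0.95,0],[0,0,0],0],[[0.23,-0.95,0],[0,0,0],0],[[0.23,-0.95,0],[0,0,0],0],[[0.23,-0.95,0],[0,0,0],0],[[0.23,-0.95,0],[0,0,0],0],[[0.23,-0.95,0],[0,0,0],0],[[0.23,-0.95,0],[0,0,0],0]]'; python3 -m pendant '[[[0.23,-0.95,0],[0,0,0],0],[[0.23,-0.95,0],[0,0,0],0],[[0.23,-0.95,0],[0,0,0],0],[[0.23,-0.95,0],[0,0,0],0],[[0.23,-0.95,0],[0,0,0],0],[[0.23,-0.95,0],[0,0,0],0],[[0.23,-0.95,0],[0,0,0],0],[[0,0,0],[0,0,0],0]]'; python3 look.py
```

```text
clock: 20.45
position: [0.5713, -0.3205, 0.2765]
eef_rot: [1.0, -0.001, 0.001, 0.0]
contact_force: [-0.1, -0.2, 0.2]
finger_gap: 1.0
gripper_force: 0.0
clock: 21.65
position: [0.6223, -0.1108, 0.2957]
eef_rot: [1.0, -0.001, 0.001, 0.0]
contact_force: [0.1, -0.8, 0.4]
finger_gap: 1.001
gripper_force: 0.0
clock: 22.45
position: [0.6545, 0.0251, 0.2957]
eef_rot: [1.0, 0.002, 0.001, -0.001]
contact_force: [1.0, 0.4, -0.5]
finger_gap: 0.999
gripper_force: 0.0
t 22.45 tcp [0.6545 0.0251 0.2957] toolx yaw 0.2 tilt [0.001 0.002] F [ 1.   0.4 -0.5] gap 1.0
jar [452. 286.] 184 xy [ 0.5692 -0.3193] size mm [34, 37] yaw -1.4
jar [449. 306.] 187 xy [ 0.5181 -0.3108] size mm [34, 36] yaw -1.4
jar [449. 328.] 188 xy [ 0.4653 -0.3098] size mm [36, 36] yaw -27.8
jar [447. 350.] 192 xy [ 0.4143 -0.3048] size mm [36, 36] yaw 89.7
remote [275. 265.] 416 xy [0.6324 0.1173] size mm [32, 116] yaw 7.1
remote [193. 303.] 473 xy [0.5298 0.3296] size mm [33, 112] yaw 87.6
remote [273. 322.] 489 xy [0.4878 0.1235] size mm [34, 116] yaw 9.1
```

```bash
python3 -m pendant '[[[0,0.1,1],[0,0,0],0],[[0,0,1],[0,0,0],0],[[0,0,1],[0,0,0],0],[[0,0,1],[0,0,0],0],[[0,0,1],[0,0,0],0],[[0,0,0.4],[0,0,0],0],[[0,0,0],[0,0,0],1],[[0,0,0],[0,0,0],1],[[0,0,0],[0,0,0],1],[[0,0,0],[0,0,0],1],[[0,0,0],[0,0,0],1],[[0,0,0],[0,0,0],1]]'; python3 -m pendant '[[[0,0,-1],[0,0,0],1],[[0,0,-1],[0,0,0],1],[[0,0,-1],[0,0,0],1],[[0,0,-1],[0,0,0],1],[[0,0,-1],[0,0,0],1],[[-0.12,0.95,0],[0,0,0],1],[[-0.12,0.95,0],[0,0,0],1],[[-0.12,0.95,0],[0,0,0],1],[[-0.12,0.95,0],[0,0,0],1],[[-0.12,0.95,0],[0,0,0],1],[[-0.12,0.95,0],[0,0,0],1],[[-0.12,0.95,0],[0,0,0],1]]'; python3 -m pendant '[[[-0.12,0.95,0],[0,0,0],1],[[-0.12,0.95,0],[0,0,0],1],[[-0.12,0.95,0],[0,0,0],1],[[-0.12,0.95,0],[0,0,0],1],[[-0.12,0.95,0],[0,0,0],1],[[-0.12,0.95,0],[0,0,0],1],[[-0.12,0.95,0],[0,0,0],1],[[-0.12,0.95,0],[0,0,0],1],[[-0.12,0.95,0],[0,0,0],1],[[-0.12,0.95,0],[0,0,0],1],[[-0.12,0.95,0],[0,0,0],1],[[0,0,0],[0,0,0],1]]'; python3 look.py
```

```text
clock: 23.7
position: [0.655, 0.0193, 0.1883]
eef_rot: [1.0, -0.001, 0.001, 0.0]
contact_force: [-1.3, -1.4, 6.9]
finger_gap: 0.455
gripper_force: 40.4
clock: 24.9
position: [0.6372, -0.1143, 0.287]
eef_rot: [1.0, -0.0, 0.0, 0.0]
contact_force: [0.2, 0.4, -0.8]
finger_gap: 0.46
gripper_force: 40.4
clock: 26.1
position: [0.6095, -0.3269, 0.2864]
eef_rot: [1.0, -0.003, -0.0, 0.001]
contact_force: [0.6, -0.3, -0.4]
finger_gap: 0.456
gripper_force: 40.4
t 26.1 tcp [ 0.6095 -0.3269  0.2864] toolx yaw -0.3 tilt [-0.001 -0.002] F [ 0.6 -0.3 -0.4] gap 0.46
jar [452. 286.] 179 xy [ 0.5686 -0.3187] size mm [35, 36] yaw 44.1
jar [449. 306.] 183 xy [ 0.5181 -0.3108] size mm [34, 36] yaw -1.4
jar [449. 328.] 186 xy [ 0.4653 -0.3098] size mm [36, 36] yaw -27.8
jar [447. 350.] 185 xy [ 0.4131 -0.3048] size mm [34, 36] yaw 89.7
remote [486. 250.] 387 xy [ 0.6566 -0.4112] size mm [45, 98] yaw -1.7
remote [276. 261.] 551 xy [0.6334 0.1148] size mm [33, 116] yaw 3.0
remote [457. 267.] 390 xy [ 0.6113 -0.3392] size mm [75, 79] yaw 7.7
remote [190. 303.] 600 xy [0.5298 0.3289] size mm [33, 113] yaw 87.6
remote [273. 322.] 485 xy [0.4877 0.1238] size mm [33, 115] yaw 9.0
```

```bash
python3 -m pendant '[[[0.05,0,1],[0,0,0],1],[[0,0,1],[0,0,0],1],[[0,0,1],[0,0,0],1],[[0,0,1],[0,0,0],1],[[0,0,0.6],[0,0,0],1],[[0,0,0],[0,0,0],0],[[0,0,0],[0,0,0],0],[[0,0,0],[0,0,0],0],[[0,0,-1],[0,0,0],0],[[0,0,-1],[0,0,0],0],[[0,0,-1],[0,0,0],0],[[0,0,-1],[0,0,0],0]]'; python3 -m pendant '[[[0,0,-1],[0,0,0],0],[[-0.26,-0.93,0],[0,0,0],0],[[-0.26,-0.93,0],[0,0,0],0],[[-0.26,-0.93,0],[0,0,0],0],[[-0.26,-0.93,0],[0,0,0],0],[[-0.26,-0.93,0],[0,0,0],0],[[-0.26,-0.93,0],[0,0,0],0],[[-0.26,-0.93,0],[0,0,0],0],[[-0.26,-0.93,0],[0,0,0],0],[[-0.26,-0.93,0],[0,0,0],0],[[-0.26,-0.93,0],[0,0,0],0],[[-0.26,-0.93,0],[0,0,0],0]]'; python3 -m pendant '[[[-0.26,-0.93,0],[0,0,0],0],[[-0.26,-0.93,0],[0,0,0],0],[[-0.26,-0.93,0],[0,0,0],0],[[-0.26,-0.93,0],[0,0,0],0],[[-0.26,-0.93,0],[0,0,0],0],[[-0.26,-0.93,0],[0,0,0],0],[[-0.26,-0.93,0],[0,0,0],0],[[-0.26,-0.93,0],[0,0,0],0],[[-0.26,-0.93,0],[0,0,0],0],[[-0.26,-0.93,0],[0,0,0],0],[[-0.26,-0.93,0],[0,0,0],0],[[-0.26,-0.93,0],[0,0,0],0]]'; python3 -m pendant '[[[0,0,0],[0,0,-0.1],0],[[0,0,0],[0,0,-0.1],0],[[0,0,0],[0,0,0],0]]'; python3 look.py r1; python3 -c "
from bench import status; print(status.get_state()['joint_positions'])"
```

```text
clock: 27.35
position: [0.6119, -0.3226, 0.2764]
eef_rot: [1.0, -0.0, 0.001, 0.0]
contact_force: [-0.0, -0.4, -0.5]
finger_gap: 0.999
gripper_force: 0.0
clock: 28.55
position: [0.5544, -0.1164, 0.2948]
eef_rot: [1.0, -0.0, 0.0, 0.0]
contact_force: [-0.6, 0.1, -0.9]
finger_gap: 0.996
gripper_force: 0.0
clock: 29.75
position: [0.4919, 0.1067, 0.2948]
eef_rot: [1.0, -0.0, 0.0, 0.0]
contact_force: [1.3, -0.6, 1.1]
finger_gap: 1.0
gripper_force: 0.0
clock: 30.05
position: [0.4922, 0.1061, 0.2947]
eef_rot: [0.997, 0.079, 0.0, 0.0]
contact_force: [0.9, 0.5, 0.6]
finger_gap: 0.998
gripper_force: 0.0
t 30.05 tcp [0.4922 0.1061 0.2947] toolx yaw 9.0 tilt [ 0. -0.] F [0.9 0.5 0.6] gap 1.0
jar [452. 268.] 172 xy [ 0.612  -0.3203] size mm [34, 34] yaw -1.4
jar [452. 286.] 166 xy [ 0.5692 -0.3181] size mm [32, 32] yaw 89.6
jar [449. 306.] 171 xy [ 0.5193 -0.3108] size mm [34, 34] yaw 89.7
jar [449. 328.] 171 xy [ 0.466  -0.3096] size mm [34, 34] yaw 89.7
jar [447. 350.] 175 xy [ 0.4131 -0.3036] size mm [34, 34] yaw 89.7
remote [276. 264.] 474 xy [0.6331 0.1148] size mm [33, 116] yaw 3.1
remote [190. 303.] 601 xy [0.5299 0.3304] size mm [33, 113] yaw 87.6
remote [290. 318.] 412 xy [0.5025 0.076 ] size mm [63, 115] yaw 23.1
[ 0.27442414  0.17956513 -0.6232237   1.92397784  0.11890775  1.07418399
 -1.81409592]
```

View pics/r1.png

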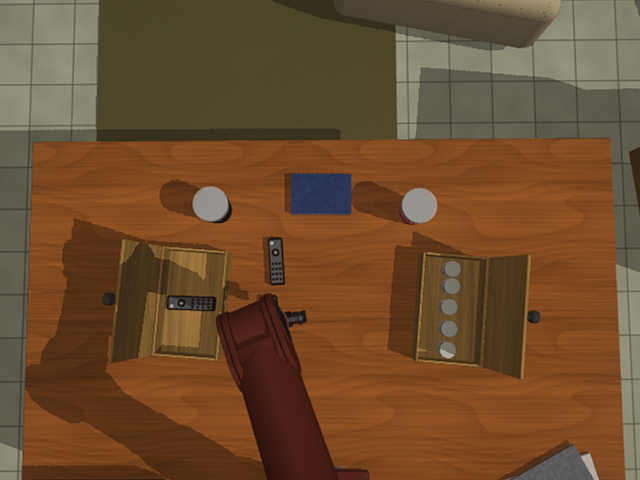

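All five jars stand in a row in the right box at (447–452, 268–350). The second remote lies at (276,261). I'll line up on the near remote and grip it.

```bash
python3 -m pendant '[[[-0.08,-0.91,0],[0,0,0],0],[[0,0,1],[0,0,0],0],[[0,0,1],[0,0,0],0],[[0,0,1],[0,0,0],0],[[0,0,1],[0,0,0],0],[[0,0,1],[0,0,0],0],[[0,0,1],[0,0,0],0],[[0,0,0],[0,0,0],0]]'; python3 -m pendant '[[[0,0,0],[0,0,0],1],[[0,0,0],[0,0,0],1],[[0,0,0],[0,0,0],1],[[0,0,0],[0,0,0],1],[[0,0,0],[0,0,0],1],[[0,0,0],[0,0,0],1],[[0,0,0],[0,0,0],1]]' 50; python3 -m pendant '[[[0,0,-1],[0,0,0],1],[[0,0,-1],[0,0,0],1],[[0,0,-1],[0,0,0],1],[[0,0,-1],[0,0,0],1],[[0,0,-1],[0,0,0],1],[[0,0,-1],[0,0,0],1],[[0,0,0],[0,0,-0.18],1],[[0,0,0],[0,0,0],1]]';  python3 look.py; python3 -c "
from bench import status; print(status.get_state()['joint_positions'])"
```

```text
clock: 30.9
position: [0.487, 0.1228, 0.1726]
eef_rot: [0.997, 0.077, -0.002, 0.0]
contact_force: [0.2, -1.2, -1.0]
finger_gap: 0.997
gripper_force: 0.0
clock: 31.6
position: [0.4888, 0.1233, 0.1759]
eef_rot: [0.997, 0.078, 0.001, 0.0]
contact_force: [-0.7, -0.7, 6.1]
finger_gap: 0.406
gripper_force: 50.4
clock: 32.4
position: [0.4883, 0.1231, 0.2957]
eef_rot: [0.989, 0.149, 0.001, 0.0]
contact_force: [0.5, 0.2, -0.9]
finger_gap: 0.408
gripper_force: 50.3
t 32.4 tcp [0.4883 0.1231 0.2957] toolx yaw 17.2 tilt [ 0.002 -0.   ] F [ 0.5  0.2 -0.9] gap 0.41
jar [452. 268.] 172 xy [ 0.612  -0.3203] size mm [34, 34] yaw -1.4
jar [452. 286.] 166 xy [ 0.5692 -0.3181] size mm [32, 32] yaw 89.6
jar [449. 306.] 171 xy [ 0.5181 -0.3108] size mm [32, 34] yaw 89.7
jar [449. 328.] 170 xy [ 0.466  -0.3096] size mm [34, 34] yaw 89.7
jar [447. 350.] 173 xy [ 0.4131 -0.3036] size mm [34, 34] yaw 89.7
remote [276. 264.] 472 xy [0.6333 0.1148] size mm [33, 116] yaw 3.1
remote [190. 303.] 601 xy [0.5298 0.3297] size mm [33, 112] yaw 87.6
remote [276. 317.] 445 xy [0.4973 0.1055] size mm [60, 117] yaw 23.9
[ 0.26895786  0.18345542 -0.65610203  1.92299461  0.12722464  1.07561475
 -1.71572857]
```

```bash
python3 -m pendant '[[[0,0,0],[0,0,-0.19],1],[[0,0,0],[0,0,-0.19],1],[[0,0,0],[0,0,-0.19],1],[[0,0,0],[0,0,-0.19],1],[[0,0,0],[0,0,-0.19],1],[[0,0,0],[0,0,-0.19],1],[[0,0,0],[0,0,-0.19],1],[[0,0,0],[0,0,-0.19],1],[[0,0,0],[0,0,0],1]]'; python3 -m pendant '[[[0.97,-0.19,0],[0,0,0],1],[[0.97,-0.19,0],[0,0,0],1],[[0.97,-0.19,0],[0,0,0],1],[[0.97,-0.19,0],[0,0,0],1],[[0.97,-0.19,0],[0,0,0],1],[[0.97,-0.19,0],[0,0,0],1],[[0.97,-0.19,0],[0,0,0],1],[[0.97,-0.19,0],[0,0,0],1],[[0.97,-0.19,0],[0,0,0],1],[[0.97,-0.19,0],[0,0,0],1],[[0,0,0],[0,0,0],1]]'; python3 -c "
from look import *; tcp()
d=vision.snapshot('scene'); cv2.imwrite('pics/s2.png',cv2.resize(d['frame'][50:290,220:540],(800,600)))"
```

```text
clock: 33.35
position: [0.488, 0.1229, 0.2942]
eef_rot: [0.735, 0.678, -0.0, -0.0]
contact_force: [-0.6, 0.4, -1.7]
finger_gap: 0.409
gripper_force: 50.3
clock: 34.45
position: [0.4645, 0.3221, 0.2946]
eef_rot: [0.736, 0.677, 0.0, -0.001]
contact_force: [-0.6, -0.1, -0.5]
finger_gap: 0.405
gripper_force: 50.3
t 34.45 tcp [0.4645 0.3221 0.2946] toolx yaw 85.2 tilt [-0.001  0.002] F [-0.6 -0.1 -0.5] gap 0.41
```

View pics/s2.png

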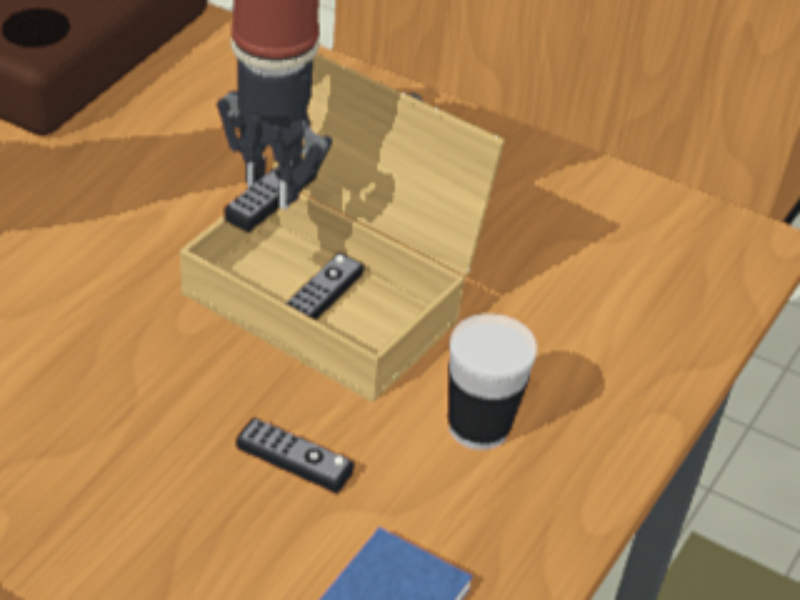

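The remote is held level above the near half of the left box, parallel to the one already inside. I'll lower and release it.

```bash
python3 -m pendant '[[[0,0,1],[0,0,0],1],[[0,0,1],[0,0,0],1],[[0,0,1],[0,0,0],1],[[0,0,1],[0,0,0],1],[[0,0,0.8],[0,0,0],1],[[0,0,0.6],[0,0,0],1],[[0,0,0],[0,0,0],1]]';python3 -m pendant '[[[0,0,0],[0,0,0],0.4],[[0,0,0],[0,0,0],0.4],[[0,0,0],[0,0,0],0.4],[[0,0,-1],[0,0,0],0.4],[[0,0,-1],[0,0,0],0.4],[[0,0,-1],[0,0,0],0.4],[[0,0,-1],[0,0,0],0.4],[[0,0,-1],[0,0,0],0],[[0,0,-0.5],[0,0,0],0]]'; python3 look.py
```

```text
clock: 35.2
position: [0.4655, 0.3187, 0.1852]
eef_rot: [0.735, 0.678, -0.001, -0.0]
contact_force: [0.0, -0.4, -0.7]
finger_gap: 0.408
gripper_force: 50.3
clock: 36.1
position: [0.466, 0.32, 0.299]
eef_rot: [0.735, 0.678, 0.001, 0.0]
contact_force: [0.2, -0.7, -0.4]
finger_gap: 0.913
gripper_force: 0.0
t 36.1 tcp [0.466 0.32  0.299] toolx yaw 85.4 tilt [0.003 0.001] F [ 0.2 -0.7 -0.4] gap 0.91
jar [452. 268.] 168 xy [ 0.612  -0.3215] size mm [32, 34] yaw -1.4
jar [452. 286.] 164 xy [ 0.5692 -0.3181] size mm [32, 32] yaw 89.6
jar [449. 306.] 167 xy [ 0.5181 -0.3108] size mm [32, 34] yaw 89.7
jar [449. 328.] 170 xy [ 0.4648 -0.3096] size mm [31, 34] yaw 89.7
jar [447. 350.] 171 xy [ 0.4131 -0.3036] size mm [34, 34] yaw 89.7
remote [276. 264.] 470 xy [0.6333 0.1148] size mm [33, 115] yaw 3.3
remote [142. 325.] 385 xy [0.4753 0.4493] size mm [27, 109] yaw 56.6
```

```bash
python3 -m pendant '[[[-0.95,0.92,0],[0,0,0],0],[[-0.95,0.92,0],[0,0,0],0],[[-0.95,0.92,0],[0,0,0],0],[[-0.95,0.92,0],[0,0,0],0],[[-0.95,0.92,0],[0,0,0],0],[[-0.95,0.92,0],[0,0,0],0],[[-0.95,0.92,0],[0,0,0],0],[[-0.95,0.92,0],[0,0,0],0],[[-0.95,0.92,0],[0,0,0],0],[[-0.95,0.92,0],[0,0,0],0]]'; python3 -m pendant '[[[0,0,0],[0,0,0.19],0],[[0,0,0],[0,0,0.19],0],[[0,0,0],[0,0,0.19],0],[[0,0,0],[0,0,0.19],0],[[0,0,0],[0,0,0.19],0],[[0,0,0],[0,0,0.19],0],[[0,0,0],[0,0,0.19],0],[[0,0,0],[0,0,0.19],0],[[0,0,0],[0,0,0.19],0],[[0,0,0],[0,0,0.12],0],[[0,0,0],[0,0,0],0],[[0,0,0],[0,0,0],0]]'; python3 look.py r2; python3 -c "
import cv2; a=cv2.imread('pics/r2.png'); cv2.imwrite('pics/r2c.png',cv2.resize(a[190:390,80:380],(750,500)))"
```

```text
clock: 37.15
position: [0.6346, 0.1145, 0.2959]
eef_rot: [0.735, 0.678, -0.0, -0.0]
contact_force: [-0.5, 0.0, 0.6]
finger_gap: 1.002
gripper_force: 0.0
clock: 38.35
position: [0.634, 0.1155, 0.2962]
eef_rot: [1.0, 0.029, -0.0, 0.0]
contact_force: [-0.5, 0.4, 0.6]
finger_gap: 1.002
gripper_force: 0.0
t 38.35 tcp [0.634  0.1155 0.2962] toolx yaw 3.3 tilt [-0.001 -0.   ] F [-0.5  0.4  0.6] gap 1.0
jar [452. 268.] 181 xy [ 0.612  -0.3203] size mm [34, 34] yaw -1.4
jar [452. 286.] 179 xy [ 0.5686 -0.3187] size mm [35, 36] yaw 44.1
jar [449. 306.] 186 xy [ 0.5181 -0.3108] size mm [34, 36] yaw -1.4
jar [449. 328.] 187 xy [ 0.4653 -0.3098] size mm [36, 36] yaw -27.8
jar [447. 350.] 192 xy [ 0.4133 -0.304 ] size mm [36, 36] yaw 25.6
remote [193. 303.] 519 xy [0.5298 0.3281] size mm [33, 118] yaw 87.6
remote [195. 329.] 512 xy [0.4657 0.3198] size mm [33, 116] yaw 85.3
```

View pics/r2c.png

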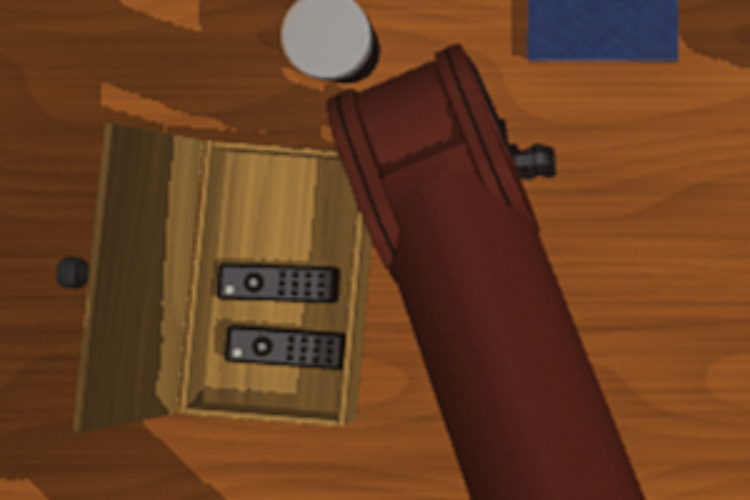

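Both remotes lie flat and parallel in the left box. Now I'll grip the last one.

```bash
python3 -m pendant '[[[0,0,1],[0,0,0],0],[[0,0,1],[0,0,0],0],[[0,0,1],[0,0,0],0],[[0,0,1],[0,0,0],0],[[0,0,1],[0,0,0],0],[[0,0,1],[0,0,0],0],[[0,0,0.1],[0,0,0],0]]'; python3 -m pendant '[[[0,0,0],[0,0,0],1],[[0,0,0],[0,0,0],1],[[0,0,0],[0,0,0],1],[[0,0,0],[0,0,0],1],[[0,0,0],[0,0,0],1],[[0,0,0],[0,0,0],1],[[0,0,0],[0,0,0],1]]' 50; python3 -m pendant '[[[0,0,-1],[0,0,0],1],[[0,0,-1],[0,0,0],1],[[0,0,-1],[0,0,0],1],[[0,0,-1],[0,0,0],1],[[0,0,-1],[0,0,0],1],[[0,0,-1],[0,0,0],1],[[0,0,0],[0,0,-0.19],1],[[0,0,0],[0,0,-0.19],1],[[0,0,0],[0,0,-0.19],1],[[0,0,0],[0,0,-0.19],1],[[0,0,0],[0,0,-0.19],1],[[0,0,0],[0,0,-0.19],1]]'; python3 -m pendant '[[[0,0,0],[0,0,-0.19],1],[[0,0,0],[0,0,-0.19],1],[[0,0,0],[0,0,-0.19],1],[[0,0,0],[0,0,-0.12],1],[[0,0,0],[0,0,0],1]]'; python3 look.py r3
```

```text
clock: 39.1
position: [0.633, 0.115, 0.1719]
eef_rot: [1.0, 0.028, -0.002, 0.0]
contact_force: [-0.3, 0.7, -0.0]
finger_gap: 0.997
gripper_force: 0.0
clock: 39.8
position: [0.6347, 0.1156, 0.1761]
eef_rot: [1.0, 0.027, 0.001, -0.0]
contact_force: [-0.2, 0.3, 5.5]
finger_gap: 0.406
gripper_force: 51.9
clock: 41.0
position: [0.634, 0.1155, 0.295]
eef_rot: [0.888, 0.46, 0.0, 0.0]
contact_force: [0.4, -0.4, -0.7]
finger_gap: 0.408
gripper_force: 51.0
clock: 41.5
position: [0.6341, 0.1153, 0.2948]
eef_rot: [0.734, 0.679, 0.0, -0.0]
contact_force: [-0.9, -0.2, 0.2]
finger_gap: 0.411
gripper_force: 51.0
t 41.5 tcp [0.6341 0.1153 0.2948] toolx yaw 85.5 tilt [-0.  0.] F [-0.9 -0.2  0.2] gap 0.41
jar [452. 268.] 181 xy [ 0.612  -0.3203] size mm [34, 34] yaw -1.4
jar [452. 286.] 182 xy [ 0.5686 -0.3187] size mm [35, 36] yaw 44.1
jar [449. 306.] 184 xy [ 0.5181 -0.3108] size mm [34, 36] yaw -1.4
jar [449. 328.] 187 xy [ 0.4653 -0.3098] size mm [36, 36] yaw -27.8
jar [447. 350.] 190 xy [ 0.4133 -0.304 ] size mm [36, 36] yaw 25.6
remote [192. 303.] 497 xy [0.5298 0.3285] size mm [33, 117] yaw 87.6
remote [195. 329.] 505 xy [0.4658 0.3208] size mm [33, 114] yaw 85.3
```

```bash
python3 -m pendant '[[[0.96,-0.27,0],[0,0,0],1],[[0.96,-0.27,0],[0,0,0],1],[[0.96,-0.27,0],[0,0,0],1],[[0.96,-0.27,0],[0,0,0],1],[[0.96,-0.27,0],[0,0,0],1],[[0.96,-0.27,0],[0,0,0],1],[[0.96,-0.27,0],[0,0,0],1],[[0.96,-0.27,0],[0,0,0],1],[[0.96,-0.27,0],[0,0,0],1],[[0.96,-0.27,0],[0,0,0],1],[[0,0,0],[0,0,0],1]]'; python3 -c "
from look import *; tcp()
d=vision.snapshot('scene'); cv2.imwrite('pics/s3.png',cv2.resize(d['frame'][50:290,220:540],(640,480)))"
```

```text
clock: 42.65
position: [0.5937, 0.3147, 0.2951]
eef_rot: [0.734, 0.679, 0.001, -0.001]
contact_force: [-1.1, 1.2, -0.9]
finger_gap: 0.408
gripper_force: 51.0
t 42.65 tcp [0.5937 0.3147 0.2951] toolx yaw 85.5 tilt [-0.     0.002] F [-1.1  1.2 -0.9] gap 0.41
```

View pics/s3.png

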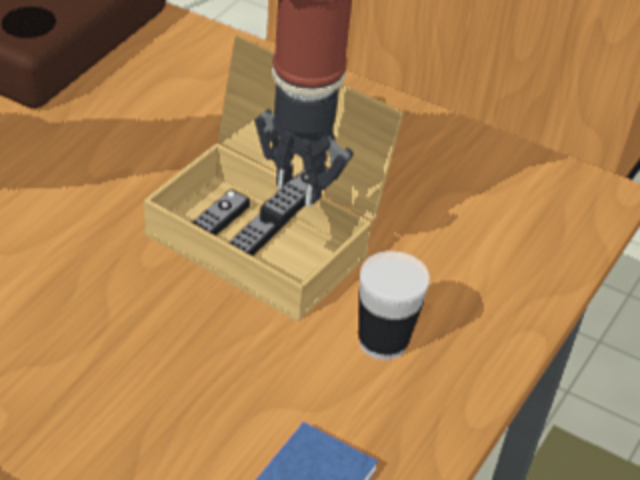

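The third remote is held over the far half of the left box and the floor under it is free. I'll lower it, release, and rise well above the lid.

```bash
python3 -m pendant '[[[0,0,1],[0,0,0],1],[[0,0,1],[0,0,0],1],[[0,0,1],[0,0,0],1],[[0,0,1],[0,0,0],1],[[0,0,0.8],[0,0,0],1],[[0,0,0.6],[0,0,0],1],[[0,0,0],[0,0,0],1]]';python3 -m pendant '[[[0,0,0],[0,0,0],0.4],[[0,0,0],[0,0,0],0.4],[[0,0,0],[0,0,0],0.4],[[0,0,-1],[0,0,0],0.4],[[0,0,-1],[0,0,0],0.4],[[0,0,-1],[0,0,0],0.4],[[0,0,-1],[0,0,0],0.4],[[0,0,-1],[0,0,0],1],[[0,0,-1],[0,0,0],1],[[0,0,-1],[0,0,0],1],[[0,0,-1],[0,0,0],1],[[0,0,-1],[0,0,0],1]]'; python3 -m pendant '[[[0,0,-1],[0,0,0],1],[[0,0,-1],[0,0,0],1],[[0,0,-1],[0,0,0],1],[[0,0,-1],[0,0,0],1],[[-1,0,0],[0,0,0],1],[[-1,0,0],[0,0,0],1],[[-1,0,0],[0,0,0],1],[[-1,0,0],[0,0,0],1],[[-1,0,0],[0,0,0],1],[[-1,0,0],[0,0,0],1],[[-1,0,0],[0,0,0],1],[[-1,0,0],[0,0,0],1]]'; python3 look.py all
```

```text
clock: 43.4
position: [0.5953, 0.3103, 0.185]
eef_rot: [0.735, 0.678, -0.001, -0.0]
contact_force: [-0.8, -0.6, -1.8]
finger_gap: 0.409
gripper_force: 51.0
clock: 44.6
position: [0.5954, 0.3113, 0.3684]
eef_rot: [0.735, 0.678, 0.0, 0.0]
contact_force: [0.6, 0.4, -1.1]
finger_gap: 0.001
gripper_force: 0.0
clock: 45.8
position: [0.5825, 0.1511, 0.4475]
eef_rot: [0.735, 0.679, 0.0, 0.0]
contact_force: [0.3, -0.1, 0.1]
finger_gap: -0.001
gripper_force: 0.0
t 45.8 tcp [0.5825 0.1511 0.4475] toolx yaw 85.5 tilt [0.001 0.   ] F [ 0.3 -0.1  0.1] gap -0.0
jar [452. 268.] 180 xy [ 0.612  -0.3203] size mm [34, 34] yaw -1.4
jar [452. 286.] 173 xy [ 0.5692 -0.3193] size mm [32, 34] yaw 89.6
jar [449. 306.] 181 xy [ 0.5193 -0.3108] size mm [34, 34] yaw 89.7
jar [449. 328.] 181 xy [ 0.466  -0.3096] size mm [34, 34] yaw 89.7
jar [447. 350.] 182 xy [ 0.4143 -0.3036] size mm [34, 36] yaw -1.4
remote [242. 256.] 362 xy [0.6499 0.1958] size mm [37, 127] yaw 26.6
```

View pics/all.png

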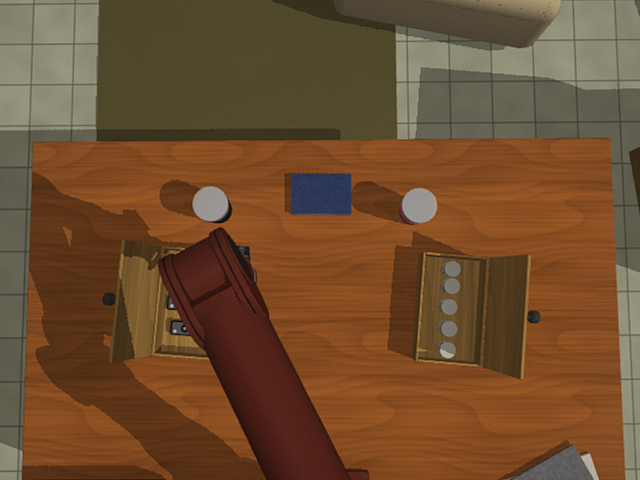

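All seven objects are in their boxes. I'll take the closed fingers over and behind the left lid, away from its knob.

```bash
python3 -m pendant '[[[0.95,-0.37,0],[0,0,0],1],[[0.95,-0.37,0],[0,0,0],1],[[0.95,-0.37,0],[0,0,0],1],[[0.95,-0.37,0],[0,0,0],1],[[0.95,-0.37,0],[0,0,0],1],[[0.95,-0.37,0],[0,0,0],1],[[0.95,-0.37,0],[0,0,0],1],[[0.95,-0.37,0],[0,0,0],1],[[0.95,-0.37,0],[0,0,0],1],[[0.95,-0.37,0],[0,0,0],1],[[0.95,-0.37,0],[0,0,0],1],[[0.95,-0.37,0],[0,0,0],1]]'; python3 -m pendant '[[[0.95,-0.37,0],[0,0,0],1],[[0.95,-0.37,0],[0,0,0],1],[[0.95,-0.37,0],[0,0,0],1],[[0.95,-0.37,0],[0,0,0],1],[[0.95,-0.37,0],[0,0,0],1],[[0,0,0],[0,0,0],1],[[0,0,0],[0,0,0],1]]'; python3 -c "
from look import *; tcp(); print(np.round(status.get_state()['joint_positions'],2))
d=vision.snapshot('scene'); cv2.imwrite('pics/s4.png',cv2.resize(d['frame'][20:290,220:580],(800,600)))
d=vision.snapshot('top'); print('lid top edge as if theta', [ (th,np.round(pix(d,[.536+.0785*(-.16*np.cos(th))-.997*.1325, .395+.997*(-.16*np.cos(th))+.0785*.1325, .0645+.16*np.sin(th)])).tolist()) for th in (1.6,1.7,1.8)])"
```

```text
clock: 47.05
position: [0.5119, 0.3869, 0.4474]
eef_rot: [0.735, 0.678, 0.0, 0.0]
contact_force: [0.8, -0.1, 0.4]
finger_gap: -0.002
gripper_force: 0.0
clock: 47.75
position: [0.4827, 0.4839, 0.4471]
eef_rot: [0.734, 0.679, 0.0, 0.0]
contact_force: [-0.5, -0.5, -0.9]
finger_gap: 0.0
gripper_force: 0.0
t 47.75 tcp [0.4827 0.4839 0.4471] toolx yaw 85.5 tilt [0. 0.] F [-0.5 -0.5 -0.9] gap 0.0
[-0.3   0.51 -0.84  1.27  0.37  1.52 -1.17]
lid top edge as if theta [(1.6, [127.0, 365.0]), (1.7, [120.0, 365.0]), (1.8, [113.0, 364.0])]
```

View pics/s4.png

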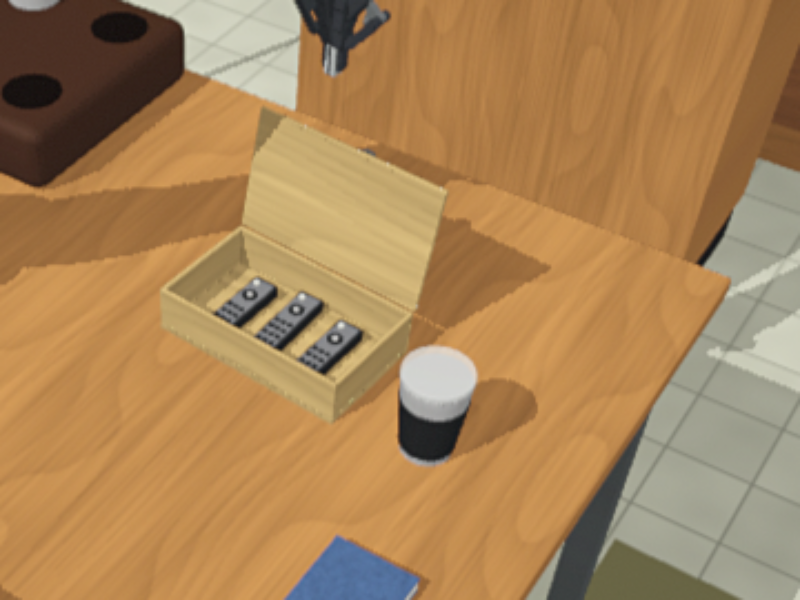

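The three remotes lie flat in the left box. The closed fingers are above and behind the left lid, which stands at about 1.8 rad. I'll go down and push.

```bash
python3 -m pendant '[[[0,0,1],[0,0,0],1],[[0,0,1],[0,0,0],1],[[0,0,1],[0,0,0],1],[[0,0,0.95],[0,0,0],1],[[-0.55,0,0],[0,0,0],1],[[-0.55,0,0],[0,0,0],1],[[-0.55,0,0],[0,0,0],1],[[-0.55,0,0],[0,0,0],1],[[-0.55,0,0],[0,0,0],1],[[-0.55,0,0],[0,0,0],1]]';python3 -m pendant '[[[-0.57,0,0.04],[0,0,0],1],[[-0.57,0,0.04],[0,0,0],1],[[-0.57,0,0.04],[0,0,0],1],[[-0.54,0,0.18],[0,0,0],1],[[-0.54,0,0.18],[0,0,0],1],[[-0.54,0,0.18],[0,0,0],1]]'; python3 -c "
from look import *
d=vision.snapshot('scene'); cv2.imwrite('pics/s5.png',cv2.resize(d['frame'][20:290,220:580],(640,480)))"
```

```text
clock: 48.85
position: [0.4778, 0.4169, 0.3684]
eef_rot: [0.735, 0.678, 0.001, 0.0]
contact_force: [0.1, 1.8, 1.2]
finger_gap: 0.0
gripper_force: 0.8
clock: 49.45
position: [0.4724, 0.3505, 0.354]
eef_rot: [0.735, 0.678, -0.0, -0.0]
contact_force: [1.1, 0.9, 0.3]
finger_gap: -0.004
gripper_force: 0.5
```

View pics/s5.png

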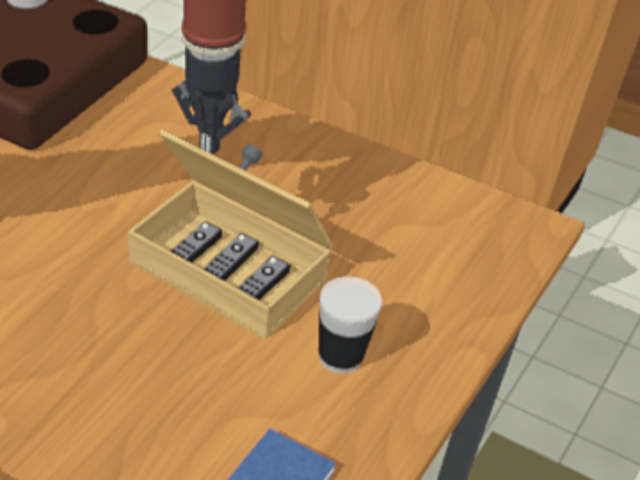

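The lid is coming over as planned, and the finger is clear of the knob at (250,157). I'll continue down the arc.

```bash
python3 -m pendant '[[[-0.47,0,0.32],[0,0,0],1],[[-0.47,0,0.32],[0,0,0],1],[[-0.47,0,0.32],[0,0,0],1],[[-0.37,0,0.43],[0,0,0],1],[[-0.37,0,0.43],[0,0,0],1],[[-0.37,0,0.43],[0,0,0],1],[[-0.25,0,0.51],[0,0,0],1],[[-0.25,0,0.51],[0,0,0],1],[[-0.25,0,0.51],[0,0,0],1],[[-0.13,0,0.55],[0,0,0],1],[[-0.13,0,0.55],[0,0,0],1]]'; python3 -m pendant '[[[-0.03,0,0.28],[0,0,0],1],[[-0.03,0,0.28],[0,0,0],1],[[0,0,0.05],[0,0,0],1],[[0,0,0.05],[0,0,0],1],[[0,0,0],[0,0,0],1]]'; python3 -c "
from look import *; tcp()
d=vision.snapshot('scene'); cv2.imwrite('pics/s6.png',cv2.resize(d['frame'][20:290,220:580],(640,480)))"
```

```text
clock: 50.6
position: [0.4669, 0.2809, 0.2559]
eef_rot: [0.735, 0.678, -0.0, -0.0]
contact_force: [-0.1, 0.3, 0.2]
finger_gap: 0.005
gripper_force: 0.3
clock: 51.1
position: [0.4667, 0.2803, 0.2457]
eef_rot: [0.735, 0.679, -0.0, 0.001]
contact_force: [-9.7, -8.0, 26.3]
finger_gap: 0.005
gripper_force: 13.3
t 51.1 tcp [0.4667 0.2803 0.2457] toolx yaw 85.5 tilt [ 0.001 -0.002] F [-9.7 -8.  26.3] gap 0.01
```

View pics/s6.png

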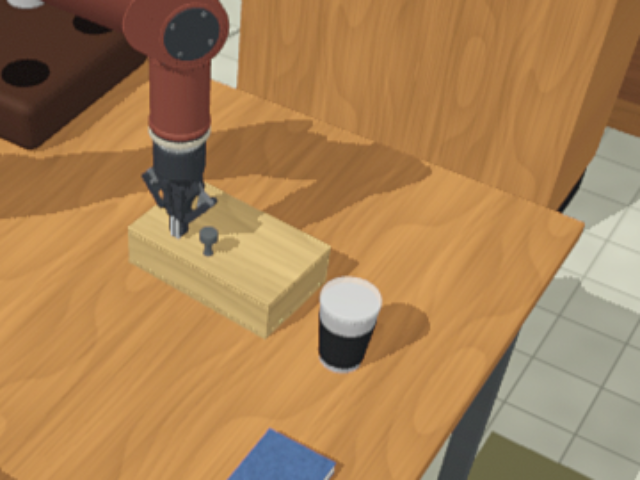

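The left lid is flat on the rim, and the 26 N reading shows it is seated. I'll lift and cross over behind the right lid.

```bash
python3 -m pendant '[[[0,0,-1],[0,0,0],1],[[0,0,-1],[0,0,0],1],[[0,0,-1],[0,0,0],1],[[0,0,-1],[0,0,0],1],[[0,0,-1],[0,0,0],1],[[0,0,-1],[0,0,0],1],[[0,0,-1],[0,0,0],1],[[0,0,-1],[0,0,0],1],[[0,0,-1],[0,0,0],1],[[0,0,-1],[0,0,0],1],[[0,0,-0.2],[0,0,0],1]]';python3 -m pendant '[[[-0.98,0.22,0],[0,0,0],1],[[-0.98,0.22,0],[0,0,0],1],[[-0.98,0.22,0],[0,0,0],1],[[-0.98,0.22,0],[0,0,0],1],[[-0.98,0.22,0],[0,0,0],1],[[-0.98,0.22,0],[0,0,0],1],[[-0.98,0.22,0],[0,0,0],1],[[-0.98,0.22,0],[0,0,0],1],[[-0.98,0.22,0],[0,0,0],1],[[-0.98,0.22,0],[0,0,0],1],[[-0.98,0.22,0],[0,0,0],1],[[-0.98,0.22,0],[0,0,0],1]]';python3 -m pendant '[[[-0.98,0.22,0],[0,0,0],1],[[-0.98,0.22,0],[0,0,0],1],[[-0.98,0.22,0],[0,0,0],1],[[-0.98,0.22,0],[0,0,0],1],[[-0.98,0.22,0],[0,0,0],1],[[-0.98,0.22,0],[0,0,0],1],[[-0.98,0.22,0],[0,0,0],1]]';python3 -c "
from look import *; tcp(); print(np.round(status.get_state()['joint_positions'],2))
d=vision.snapshot('scene'); print('left rim line ok; lid R')
d=vision.snapshot('top'); detect(d)
for th in (1.6,1.7,1.8):
  print(th,np.round([pix(d,[.505-.087*(-.16*np.cos(th))+s*.996, -.395-.996*(-.16*np.cos(th))-s*.087,.0645+.16*np.sin(th)]) for s in(.1325,-.1325)]).tolist())"
```

```text
clock: 52.25
position: [0.467, 0.2806, 0.4499]
eef_rot: [0.735, 0.679, 0.002, 0.001]
contact_force: [0.5, 0.2, 0.2]
finger_gap: -0.001
gripper_force: 0.0
clock: 53.45
position: [0.5007, 0.0405, 0.4469]
eef_rot: [0.735, 0.679, -0.0, -0.0]
contact_force: [1.0, -0.6, 0.4]
finger_gap: 0.002
gripper_force: 0.0
clock: 54.15
position: [0.5206, -0.0987, 0.4468]
eef_rot: [0.735, 0.678, -0.0, -0.0]
contact_force: [-0.0, -0.0, -0.4]
finger_gap: 0.003
gripper_force: 0.0
t 54.15 tcp [ 0.5206 -0.0987  0.4468] toolx yaw 85.5 tilt [-0.001  0.   ] F [-0.  -0.  -0.4] gap 0.0
[ 0.64  0.11 -0.58  1.67  0.06  1.38 -0.02]
left rim line ok; lid R
jar [452. 268.] 166 xy [ 0.612  -0.3215] size mm [32, 34] yaw -1.4
jar [452. 286.] 164 xy [ 0.5692 -0.3181] size mm [32, 32] yaw 89.6
jar [449. 306.] 165 xy [ 0.5181 -0.3108] size mm [32, 34] yaw 89.7
jar [449. 328.] 163 xy [ 0.4648 -0.3096] size mm [31, 34] yaw 89.7
jar [447. 350.] 170 xy [ 0.4131 -0.3036] size mm [34, 34] yaw 89.7
1.6 [[514.0, 253.0], [507.0, 379.0]]
1.7 [[521.0, 254.0], [514.0, 379.0]]
1.8 [[528.0, 254.0], [521.0, 379.0]]
```

```bash
python3 -m pendant '[[[-0.95,-0.13,0],[0,0,0],1],[[-0.95,-0.13,0],[0,0,0],1],[[-0.95,-0.13,0],[0,0,0],1],[[-0.95,-0.13,0],[0,0,0],1],[[-0.95,-0.13,0],[0,0,0],1],[[-0.95,-0.13,0],[0,0,0],1],[[-0.95,-0.13,0],[0,0,0],1],[[-0.95,-0.13,0],[0,0,0],1],[[-0.95,-0.13,0],[0,0,0],1],[[-0.95,-0.13,0],[0,0,0],1],[[-0.95,-0.13,0],[0,0,0],1],[[-0.95,-0.13,0],[0,0,0],1]]';python3 -m pendant '[[[-0.95,-0.13,0],[0,0,0],1],[[-0.95,-0.13,0],[0,0,0],1],[[-0.95,-0.13,0],[0,0,0],1],[[-0.95,-0.13,0],[0,0,0],1],[[-0.95,-0.13,0],[0,0,0],1],[[-0.95,-0.13,0],[0,0,0],1],[[-0.95,-0.13,0],[0,0,0],1],[[-0.95,-0.13,0],[0,0,0],1],[[0,0,0],[0,0,0],1],[[0,0,0],[0,0,0],1]]'; python3 look.py lr
```

```text
clock: 55.45
position: [0.4716, -0.3226, 0.447]
eef_rot: [0.734, 0.679, 0.0, -0.0]
contact_force: [-0.2, 0.9, -0.9]
finger_gap: -0.003
gripper_force: 0.0
clock: 56.45
position: [0.4384, -0.4732, 0.4474]
eef_rot: [0.735, 0.678, 0.0, -0.0]
contact_force: [1.2, 0.1, 0.7]
finger_gap: 0.001
gripper_force: 0.0
t 56.45 tcp [ 0.4384 -0.4732  0.4474] toolx yaw 85.4 tilt [-0.     0.001] F [1.2 0.1 0.7] gap 0.0
```

View pics/lr.png

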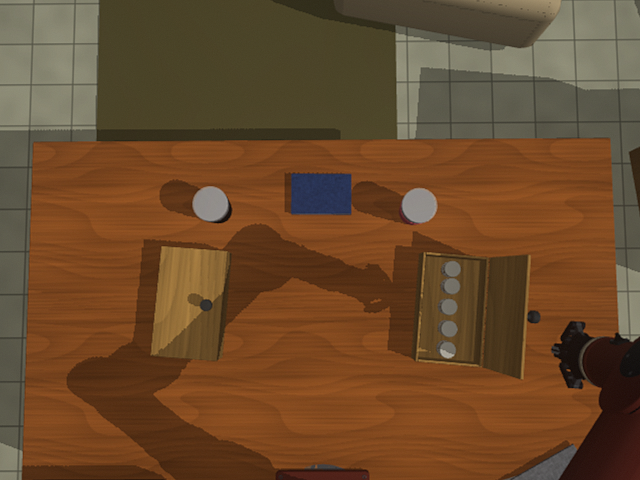

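The left lid is closed. The fingers are behind the right lid at (570,350), clear of its knob at (534,317). I'll use the same push, mirrored.

```bash
python3 -m pendant '[[[0,0,1],[0,0,0],1],[[0,0,1],[0,0,0],1],[[0,0,1],[0,0,0],1],[[0,0,0.95],[0,0,0],1],[[0.55,0,0],[0,0,0],1],[[0.55,0,0],[0,0,0],1],[[0.55,0,0],[0,0,0],1],[[0.55,0,0],[0,0,0],1],[[0.55,0,0],[0,0,0],1],[[0.55,0,0],[0,0,0],1]]';python3 -m pendant '[[[0.57,0,0.04],[0,0,0],1],[[0.57,0,0.04],[0,0,0],1],[[0.57,0,0.04],[0,0,0],1],[[0.54,0,0.18],[0,0,0],1],[[0.54,0,0.18],[0,0,0],1],[[0.54,0,0.18],[0,0,0],1],[[0,0,0],[0,0,0],1]]'; python3 look.py
```

```text
clock: 57.5
position: [0.444, -0.4059, 0.3695]
eef_rot: [0.735, 0.679, -0.0, 0.001]
contact_force: [0.7, -0.6, 1.2]
finger_gap: 0.001
gripper_force: 0.8
clock: 58.2
position: [0.4494, -0.3385, 0.3547]
eef_rot: [0.734, 0.679, 0.0, -0.001]
contact_force: [-0.1, 0.3, -0.2]
finger_gap: 0.001
gripper_force: 0.0
t 58.2 tcp [ 0.4494 -0.3385  0.3547] toolx yaw 85.6 tilt [-0.001  0.001] F [-0.1  0.3 -0.2] gap 0.0
jar [452. 268.] 163 xy [ 0.612  -0.3215] size mm [32, 34] yaw -1.4
jar [452. 286.] 164 xy [ 0.5692 -0.3181] size mm [32, 32] yaw 89.6
jar [449. 306.] 168 xy [ 0.5181 -0.3108] size mm [32, 34] yaw 89.7
jar [449. 328.] 164 xy [ 0.4648 -0.3096] size mm [31, 34] yaw 89.7
jar [447. 349.] 159 xy [ 0.4131 -0.3048] size mm [32, 34] yaw -1.4
```

```bash
python3 -m pendant '[[[0.47,0,0.32],[0,0,0],1],[[0.47,0,0.32],[0,0,0],1],[[0.47,0,0.32],[0,0,0],1],[[0.37,0,0.43],[0,0,0],1],[[0.37,0,0.43],[0,0,0],1],[[0.37,0,0.43],[0,0,0],1],[[0.25,0,0.51],[0,0,0],1],[[0.25,0,0.51],[0,0,0],1],[[0.25,0,0.51],[0,0,0],1],[[0.13,0,0.55],[0,0,0],1],[[0.13,0,0.55],[0,0,0],1]]'; python3 -m pendant '[[[0.03,0,0.28],[0,0,0],1],[[0.03,0,0.28],[0,0,0],1],[[0,0,0.05],[0,0,0],1],[[0,0,0.05],[0,0,0],1],[[0,0,0],[0,0,0],1]]';  python3 -m pendant '[[[0,0,-1],[0,0,0],1],[[0,0,-1],[0,0,0],1],[[0,0,-1],[0,0,0],1],[[0,0,-1],[0,0,0],1],[[0,0,-1],[0,0,0],1],[[0,0,-1],[0,0,0],1],[[0,0,-1],[0,0,0],1],[[0,0,0],[0,0,0],1],[[0,0,0],[0,0,0],1],[[0,0,0],[0,0,0],1]]'; python3 -c "
from look import *; tcp()
d=vision.snapshot('scene'); cv2.imwrite('pics/s7.png',d['frame'])"
```

```text
clock: 59.35
position: [0.4547, -0.2699, 0.2569]
eef_rot: [0.735, 0.678, 0.0, -0.0]
contact_force: [-0.0, -1.8, 1.0]
finger_gap: 0.003
gripper_force: 0.3
clock: 59.85
position: [0.4548, -0.2688, 0.2458]
eef_rot: [0.735, 0.678, -0.0, -0.0]
contact_force: [-6.6, 2.7, 15.7]
finger_gap: 0.001
gripper_force: 7.4
clock: 60.85
position: [0.4545, -0.2689, 0.3837]
eef_rot: [0.735, 0.678, -0.0, -0.001]
contact_force: [0.2, -0.1, -0.3]
finger_gap: -0.003
gripper_force: 0.0
t 60.85 tcp [ 0.4545 -0.2689  0.3837] toolx yaw 85.4 tilt [-0.001  0.001] F [ 0.2 -0.1 -0.3] gap -0.0
```

View pics/s7.png

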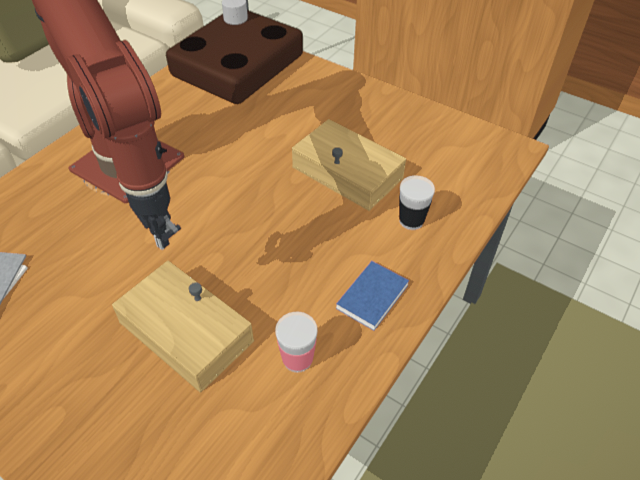

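Both lids lie flat, with knobs at (337,155) and (196,291). The table is clear, the bystanders haven't moved, and the gripper is free in the air.

```bash
python3 -c "
from bench import job; print(job.job_done())"
```

```text
the job is handed in; nothing more can be done
None
```

I put both loose remotes in the left box and all four loose jars in the right one, closed both lids gently, left the tumblers and book alone, and handed the job in at about 61 s; no verdict came back.

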